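# Clamp the drawer-knob block and hold it

## Robot

A 7-joint arm with a two-finger parallel gripper is mounted at the origin on the work surface. World frame = base frame: x ahead of the robot, y to its left, z up, the work surface at z = 0. Lengths are in m, angles in rad, forces in N, time in s.
With the tool pointing down it reaches from about 0.425 to 0.925 m from the base axis. Payload 6.8 kg.
Tool frame: the origin (TCP) lies at the very end of the fingers, on their centre line; the grasp point (between the pads) lies 19 mm behind it; z points along the fingers, y is the line along which they close (so a half turn about z gives the same grasp; the last joint's range is limited). The gripper opens to 85 mm and grips with 20 to 120 N. Pads are 22 mm wide; open, the fingers measure 114 mm over their backs; the gripper's body (76 mm by 85 mm) begins 54 mm behind the grasp point. The pads swing forward as they close: fully open they stand 13 mm farther back than shut.
Start: joints at [1.023, 0.477, 0.022, 1.555, -0.011, 1.109, -0.083], TCP at [0.287, -0.611, 0.231] pointing down, gripper open.
Joint ranges: [-2.96, 2.96], [-0.34, 2.1], [-1.41, 1.46], [0.24, 2.44], [-1.37, 4.51], [0.17, 1.92], [-2.96, 2.96]. Speed limits (rad/s): [2.39, 2.39, 3.14, 3.14, 3.14, 3.14, 3.14].

## Interface

Orientations are given as a rotation vector (axis times angle).
In Python, from bench import r gives the robot as it stands.
- The arm moves only by the tool play_rows, never from a script. Its argument "targets" is text: rows parted by semicolons, each of 5 numbers parted by spaces: the closure, from -1 (fully open) to 1 (shut), then the shift along the tool's x, y, z in m, then the turn about the tool's z in rad. In form: gripper dx dy dz spin; .... A call has 1 to 8 rows; each row is the pose to reach, as a shift and turn from the pose commanded when the call began, along the tool's axes at that moment; what a row does not reach only later rows make up. A row lasts 1/12 s, in which the tool goes at most 41.7 mm and 7.16 degrees, less where a joint would pass 70% of its speed; a pose out of reach is approached as far as the arm can. A call with a gripper value outside its range is refused whole. The fingers move at their own pace and stop on an object; "squeeze" is the grip in N (left out, the last holds). Time passes only in rows, so rows that repeat a pose let the fingers close. It gives the time, the measured TCP pose, the force, the opening and the grip force at its end, in the units of the state.
- r.get_obs(): the state, without advancing time (a new reading comes with each control period).
- r.grab_frame(name): name is "scene" or "top" or "wrist"; returns the picture (384x512x3 uint8, red, green, blue); there is no depth.
- r.camera_info(name): a dict with "fov_y" (degrees; the focal length in pixels is half the picture's height over the tangent of half this angle, whatever the lens; pixels are square), "cx", "cy" (the principal point, pixels), "position" and "rotation" of the camera in the world. Camera axes: x right, y down, z forward; pixel columns grow to the right and rows downward; lengths in m; the calibration is good to about 2 mm. A picture is of the moment at which its call begins: read the wrist's pose just before it. camera_info takes no time and is no camera call; for the wrist camera it gives the pose at the moment of the call.
- r.hand_in(): hands the job in; it is judged then, once.
The state is a dict: "clock": time; "joints": joint angles; "qvel": joint speeds; "tau": joint torques, N m; "tcp_pos": TCP position; "orientation": TCP orientation; "contact_force": force on the tool from outside, world axes, zero at the start; "moment": the same for the moment, N m; "grip_width": finger opening in m; "gripper_force": force on a finger pad.
Only numpy, scipy, OpenCV 4.12 (cv2) and the standard library are available. Lean on these libraries where they do the work, as an engineer would, in place of code of your own. Each camera call takes 0.05 s, during which the arm holds its last target. There are 200 camera calls.

## Task

Stand the beech block upright on the middle of the clamp's bed, between pad and end stop, and let go of it. Then pump the trigger (never touch the jaw, rod or pad) until the sprung pad presses the block against the end stop and the pointer on the jaw lies between the ends of the two raised shoulders: pad 5 to 13 mm in, never beyond 16, which would dent the wood. Finish while still holding the trigger squeezed there, so that a knob can be screwed into the block, and leave the other things where they stand.

Things in the scene. Friction and masses are not known exactly. Their poses are not given: they have to be found in the camera images.
- clamp: One-hand bar clamp, bolted down. Origin: table top, mid-width; y = its long axis, z up. Along y (mm): black upright grip (x 30 wide, y -89 to -73, 156 tall), trigger, sliding jaw, free place for the block, end stop (60 wide, face at y 160, top 68). Pale metal bed 85 wide, y -110 to 200, top 12 above the table. Black housing 44 wide, y -94 to -30, 62 tall; a toothed rod 47 high joins it to the jaw.
- grip_site (a point): Middle of the upright grip, 125 mm above the table (clamp y = -81 mm); axes as the clamp's.
- trigger_front (a point): Point on the trigger blade's front face (towards clamp +y), 75 mm above its pivot. Blade: upright aluminium bar 30 wide in x, 12 thick, its top 156 mm above the table; pivot 50 mm above the table at clamp y = -39. At rest it is upright, front face at clamp y = -33, this point 125 mm high. Grip's back to blade's front: 56 mm at rest, 38 squeezed.
- squeeze (a joint): Trigger angle, rad: 0 at rest, 0.24 fully squeezed (trigger_front has moved 18 mm to the grip). A spring returns it (2 to 4 N at that point); driving the ram takes 7 N more, 13 to 15 N in all with the pad pressed. Ratchet: the ram advances 54 mm per rad, so 13 mm a full stroke less up to 4 mm play at each stroke's start; it stays (10 N friction) as the trigger returns and cannot be let back.
- trigger: The trigger blade (see trigger_front); origin on its pivot, z along the blade.
- ram: The clamp's moving part: toothed rod, black jaw (44 wide, 34 long, top 64 mm above the table, two small steel shoulders on it to 73 mm) and sprung pad. Slides along clamp +y, at most 75 mm. Its origin is at clamp y = 0 when fully back.
- pad_face (a point): Centre of the front face of the sprung pad (rubber-faced plate 40 wide, 44 high, centre 38 mm above the table), at clamp y = 68 to 94 mm at the start. With the block against the end stop the pad touches it when this point reaches clamp y = 116.
- gauge (a joint): How far the pad is pushed into the jaw, m: 0 = free, 0.020 = bottomed. Spring: 1.2 N at 0, plus 0.4 N per mm. Shown by a small steel cross bar (pointer) on top of the jaw, tied to the pad: it lies level with the two raised shoulders, 8 mm long, when the pad is 5 to 13 mm in.
- pad: The sprung pad's plate (see pad_face). Its origin is that of the ram, shifted back (clamp -y) by the gauge value.
- seat (a point): On the bed's top, where the middle of the block's underside is when the block stands square against the end stop (clamp x = 0, y = 138 mm); clamp axes, z up.
- block: The loose beech block, 44 x 44 mm and 60 mm tall, 90 g or so, standing on the table with a small dark pilot hole in the middle of its top. Origin: centre of its underside, z up.
- shaker: Bystander: stainless Boston shaker, 250 tall, 90 across. Origin: centre of underside.
- beaker: Bystander: glass mixing beaker, 140 tall, 92 across. Origin: centre of underside.
- strainer: Bystander: hawthorne strainer lying flat, disc 82 across with a flat handle to its +y, about 145 mm out. Origin: under the disc's centre.
- pitcher: Bystander: white ceramic pitcher, 160 tall, 100 across, handle to its +y. Origin: centre of underside.
- jigger: Bystander: steel double-cone jigger, 85 tall, 44 across. Origin: centre of underside.
- spare_knob: Bystander: round grey drawer knob, 36 tall, 40 across, standing on its foot. Origin: centre of underside.
Not all that is in view belongs to the job. Leave any green or purple look-alike of the block alone.

How it is judged:
By the outcome, as a careful person would: the job done as asked, in the order asked, and still so for the second after the job is handed in, while the arm keeps its last pose, push and grip.
It also fails if it takes over 72 s, if anything falls off the work surface, if the arm or the gripper's body presses on something with over 40 N, if the wrist force passes 120 N, or if a joint passes its speed limit or range.

## Working session

There is one attempt and no reset: what is moved stays moved. The work goes in short steps, Python scripts to look and compute and a tool call to move; the robot and the scene stay as the last step left them, time stands still between calls to the robot, and variables do not carry over. Pictures are saved under pics/ and viewed, at most 10 in all, crops included, and the job is handed in when it is done.

Besides the shell and the picture viewer there is one more tool, called after "Request:" as name(argument=value, ...), one argument or row to a line, values as JSON. play_rows: Moves the arm, as the interface text tells. Its arguments: {"type":"object","properties":{"targets":{"type":"string"},"squeeze":{"type":"number"}},"required":["targets"]}

```bash
mkdir -p pics; ls
cat > h.py <<'E'
import numpy as np,cv2
from bench import r
from scipy.spatial.transform import Rotation as R
def K(n):
    c=r.camera_info(n);f=192/np.tan(np.radians(c['fov_y'])/2);return c,f
def ray(n,u,v,z,c=None):
    if c is None:c=r.camera_info(n)
    f=192/np.tan(np.radians(c['fov_y'])/2)
    Rm=np.array(c['rotation']); Rm=Rm if Rm.shape==(3,3) else R.from_rotvec(Rm).as_matrix()
    d=Rm@np.array([(u-c['cx'])/f,(v-c['cy'])/f,1]);p=np.array(c['position']);return p+d*(z-p[2])/d[2]
def proj(n,P,c=None):
    if c is None:c=r.camera_info(n)
    f=192/np.tan(np.radians(c['fov_y'])/2)
    q=np.array(c['rotation']).T@(np.array(P)-np.array(c['position']));return np.array([c['cx']+f*q[0]/q[2],c['cy']+f*q[1]/q[2]])
def grab(n,name):
    im=r.grab_frame(n);cv2.imwrite(f'pics/{name}.png',im[:,:,::-1]);return im
E
python3 - <<'E'
from h import *
print(r.get_obs())
for n in ('scene','top','wrist'):
    print(n,r.camera_info(n))
a=grab('scene','s0');b=grab('top','t0');
cv2.imwrite('pics/st.png',np.hstack([cv2.resize(x,(400,300)) for x in(a,b)])[:,:,::-1])
cv2.imwrite('pics/t0b.png',cv2.resize(b,(800,600))[:,:,::-1])
E
```

```text
pics
{'clock': 0.0, 'joints': array([ 1.02286846,  0.47783024,  0.02232739,  1.55644416, -0.0115066 ,
        1.10931321, -0.08312759]), 'qvel': array([-0.00116281,  0.0001665 ,  0.00021466,  0.00033896, -0.00071742,
        0.00019483,  0.00012504]), 'tau': array([ 2.36705628e-04, -5.96457732e+01,  1.60816815e+00, -2.81197572e+01,
        1.25607866e-02,  9.40316124e-03,  5.27952909e-05]), 'tcp_pos': array([ 0.28714537, -0.61022034,  0.23030836]), 'orientation': array([-3.06418380e+00, -6.84937490e-01,  8.34690653e-04]), 'contact_force': array([ 0.41188749, -0.14889641,  1.0431954 ]), 'moment': array([-0.00730661, -0.00204241, -0.04289569]), 'gripper_force': 0.0, 'grip_width': 0.08545665014352508}
scene {'fov_y': 42.46484738235231, 'cx': 253.53304390480645, 'cy': 194.7646430435844, 'position': array([1.12571703, 0.60949187, 1.34462739]), 'rotation': array([-0.99536435, -2.63226753,  0.80349972])}
top {'fov_y': 48.30744331053037, 'cx': 260.2121344492693, 'cy': 193.68875060303873, 'position': array([ 0.46645044, -0.02627291,  1.29923127]), 'rotation': array([-2.18775326,  2.18578462, -0.07432587])}
wrist {'fov_y': 58.9782599997911, 'cx': 258.96731830712685, 'cy': 187.406578198731, 'position': array([ 0.36448077, -0.57456922,  0.3730997 ]), 'rotation': array([ 2.40433115, -1.52604884, -0.2615607 ])}
```

View pics/t0b.png

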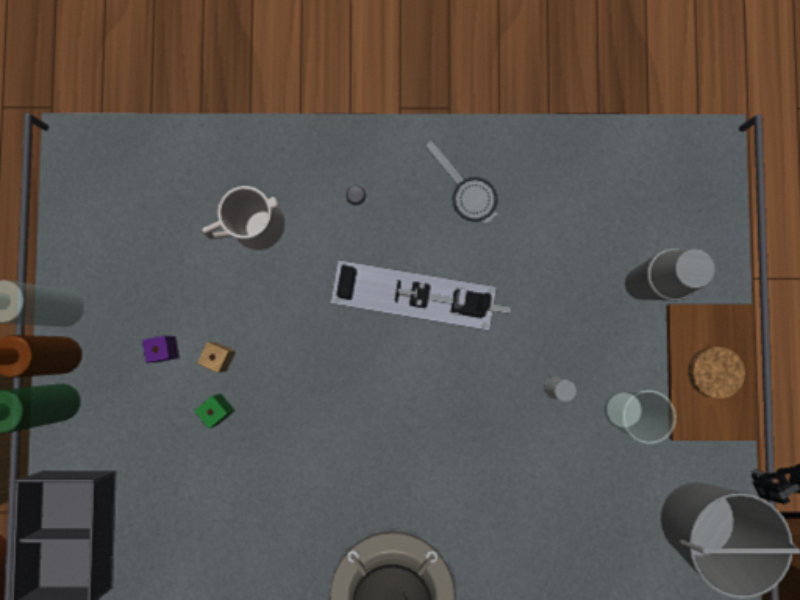

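View pics/s0.png

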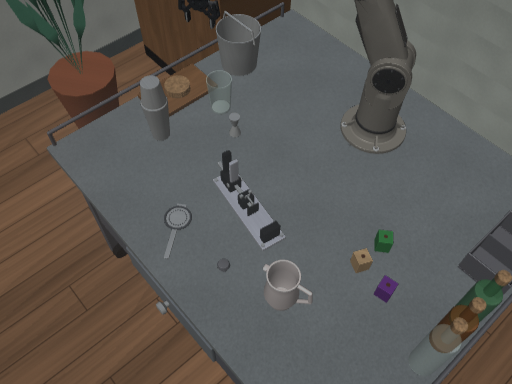

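The top view (800x600) shows the beech block at (213,356), with the purple and green look-alikes at (158,348) and (212,411). The clamp bed runs from (335,282), the end-stop side, to (492,308), the grip side.

```bash
sed -i "s/q=np.array(c\['rotation'\]).T/q=R.from_rotvec(c['rotation']).as_matrix().T/" h.py
python3 - <<'E'
from h import *
im=cv2.imread('pics/t0.png');hsv=cv2.cvtColor(im,cv2.COLOR_BGR2HSV)
# bed
m=((hsv[...,2]>135)&(hsv[...,1]<60)).astype(np.uint8);m[:, :205]=0;m[:,322:]=0;m[:160]=0;m[215:]=0
m=cv2.morphologyEx(m,cv2.MORPH_CLOSE,np.ones((5,5)))
m=cv2.morphologyEx(m,cv2.MORPH_OPEN,np.ones((9,9)))
c=max(cv2.findContours(m,0,2)[0],key=cv2.contourArea);box=cv2.boxPoints(cv2.minAreaRect(c))
P=np.array([ray('top',u,v,.012) for u,v in box]);print(box.round(1),P.round(4),np.linalg.norm(np.diff(P,axis=0),axis=1))
# block
m=((hsv[...,0]>8)&(hsv[...,0]<25)&(hsv[...,1]>70)&(hsv[...,2]>90)).astype(np.uint8);m[:205]=0;m[250:]=0;m[:,:115]=0;m[:,160:]=0
c=max(cv2.findContours(m,0,2)[0],key=cv2.contourArea);print(cv2.contourArea(c),cv2.minAreaRect(c))
x=cv2.resize(im[160:260,90:330],(800,333),interpolation=cv2.INTER_CUBIC);cv2.imwrite('pics/crop.png',x)
hole=(hsv[...,2]<90)&(cv2.drawContours(np.zeros(m.shape,np.uint8),[c],-1,1,-1)>0)
v,u=np.nonzero(hole);print(u.mean(),v.mean(),len(u),ray('top',u.mean(),v.mean(),.06))
b=cv2.boxPoints(cv2.minAreaRect(c));Q=np.array([ray('top',u,v,.06) for u,v in b]);print(Q.round(4),Q.mean(0))
E
```

```text
[[224.  195.8]
 [228.2 168.5]
 [265.  174.2]
 [260.8 201.5]] [[ 0.5475  0.0829  0.012 ]
 [ 0.6305  0.0707  0.012 ]
 [ 0.6134 -0.0405  0.012 ]
 [ 0.5306 -0.0278  0.012 ]] [0.08382332 0.11248874 0.08374588]
214.5 ((136.3000030517578, 227.40000915527344), (15.20526123046875, 17.441329956054688), 26.56505012512207)
135.3 228.3 10 [0.45045455 0.33416567 0.06      ]
[[0.4404 0.3619 0.06  ]
 [0.4853 0.3404 0.06  ]
 [0.4657 0.3007 0.06  ]
 [0.4209 0.3223 0.06  ]] [0.45307893 0.33133095 0.06      ]
```

View pics/crop.png

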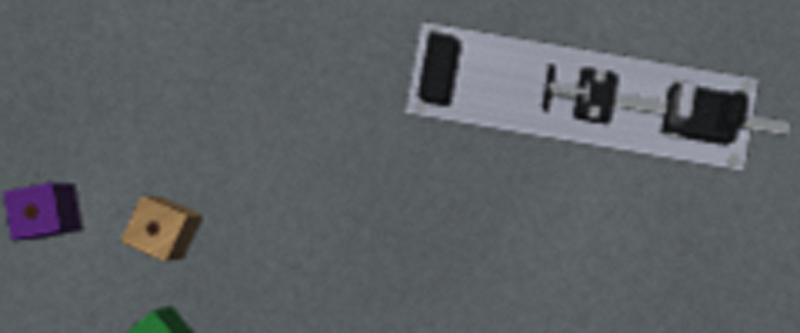

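The crop shows the block top with its hole at crop (152,228). The end stop is at (440,68), the pad at (548,88), the shoulders at (597,95) and the grip housing at (705,110).

```bash
cat >> h.py <<'E'
def shift(P,yawy=None):
    """tool-frame shift to world TCP point P and spin so that tool y lies along world angle yawy"""
    o=r.get_obs();M=R.from_rotvec(o['orientation']).as_matrix();s=0
    if yawy is not None:
        t=M.T@np.array([np.cos(yawy),np.sin(yawy),0]);s=np.arctan2(-t[0],t[1]);s=(s+np.pi/2)%np.pi-np.pi/2
    return (M.T@(np.array(P)-o['tcp_pos'])).round(4),round(s,3)
E
python3 - <<'E'
from h import *
C=np.array([ray('top',90+a/3.3333,160+b/3.3333,.012) for a,b in [(425,22),(405,112),(742,168),(757,78)]])
print(C.round(4),np.linalg.norm(C-np.roll(C,1,0),axis=1))
yd=(C[0]+C[1]-C[2]-C[3]);print(np.linalg.norm(yd)/2);yd/=np.linalg.norm(yd);print(yd,np.degrees(np.arctan2(yd[1],yd[0])),'origin',C.mean(0)-.045*yd)
print(R.from_rotvec(r.get_obs()['orientation']).as_matrix().round(3))
for P in [(.5,-.1,.3),(.45,.31,.25)]: print(shift(P))
E
```

```text
[[ 0.6362  0.1032  0.012 ]
 [ 0.5543  0.1206  0.012 ]
 [ 0.5039 -0.1836  0.012 ]
 [ 0.5854 -0.1978  0.012 ]] [0.3052847  0.08376265 0.30843271 0.08270943]
0.30685831913886413
[0.16475849 0.98633394 0.        ] 80.5167950711689 origin [ 0.5625474  -0.08379539  0.012     ]
[[ 0.905  0.426 -0.001]
 [ 0.426 -0.905  0.001]
 [-0.    -0.002 -1.   ]]
(array([ 0.4098, -0.3712, -0.069 ]), 0)
(array([ 0.5392, -0.7634, -0.0184]), 0)
```

Request:
play_rows(
  targets="-1 0 0 -0.04 0; -1 0 0 -0.07 0; -1 0.41 -0.37 -0.07 0; -1 0.41 -0.37 -0.07 0; -1 0.41 -0.37 -0.07 0; -1 0.41 -0.37 -0.07 0; -1 0.41 -0.37 -0.07 0; -1 0.41 -0.37 -0.07 0",
)

```text
clock: 0.77
tcp_pos: [0.3841, -0.3781, 0.301]
orientation: [-3.066, -0.685, 0.001]
contact_force: [1.1, -0.4, 0.4]
grip_width: 0.0854
gripper_force: 0.0
```

Run:
```python
from h import *
print(r.get_obs()['tcp_pos'],shift((.41,.29,.25)))
```

```text
[ 0.38414769 -0.37811142  0.30102047] (array([ 0.3078, -0.5936,  0.0511]), 0)
```

Request:
play_rows(
  targets="-1 0.24 -0.305 0 0; -1 0.24 -0.305 0 0; -1 0.24 -0.305 0 0; -1 0.24 -0.305 0 0; -1 0.24 -0.305 0 0; -1 0.24 -0.305 0 0; -1 0.24 -0.305 0 0; -1 0.24 -0.305 0 0",
)

```text
clock: 1.43
tcp_pos: [0.4587, -0.0535, 0.3013]
orientation: [3.066, 0.685, -0.0]
contact_force: [1.1, -0.1, -1.1]
grip_width: 0.0856
gripper_force: 0.0
```

Run:
```python
from h import *
print(r.get_obs()['tcp_pos'],shift((.42,.30,.25)))
```

```text
[ 0.45872626 -0.05348208  0.30125847] (array([ 0.1154, -0.3364,  0.0511]), 0)
```

Run:
```python
from h import *
import pickle
c=r.camera_info('wrist');im=grab('wrist','wc');pickle.dump(c,open('wc.pkl','wb'));print(c)
```

```text
{'fov_y': 58.9782599997911, 'cx': 258.96731830712685, 'cy': 187.406578198731, 'position': array([ 0.53595119, -0.0175638 ,  0.44403068]), 'rotation': array([ 2.40308817, -1.52631045, -0.25903674])}
```

Request:
play_rows(
  targets="-1 0.115 -0.335 0 0; -1 0.115 -0.335 0 0; -1 0.115 -0.335 0 0; -1 0.115 -0.335 0 0; -1 0.115 -0.335 0 0; -1 0.115 -0.335 0.05 0; -1 0.115 -0.335 0.05 0; -1 0.115 -0.335 0.05 0",
)

```text
clock: 2.15
tcp_pos: [0.4231, 0.2706, 0.2603]
orientation: [3.066, 0.684, 0.001]
contact_force: [1.7, -0.6, -0.7]
grip_width: 0.0855
gripper_force: 0.0
```

View pics/wc.png

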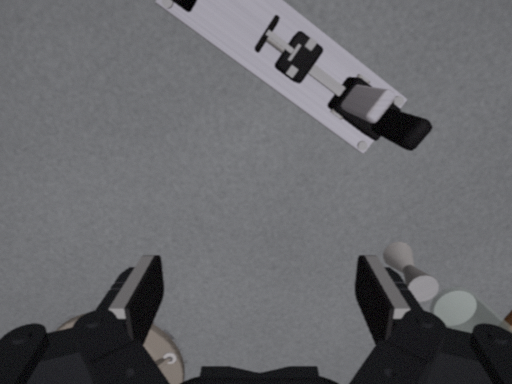

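Run:
```python
from h import *
import pickle
print(r.get_obs()['tcp_pos'])
c=r.camera_info('wrist');im=grab('wrist','wb');pickle.dump(c,open('wb.pkl','wb'))
hsv=cv2.cvtColor(im,cv2.COLOR_RGB2HSV)
m=((hsv[...,0]>8)&(hsv[...,0]<25)&(hsv[...,1]>60)&(hsv[...,2]>150)).astype(np.uint8)
k=max(cv2.findContours(m,0,2)[0],key=cv2.contourArea);print(cv2.contourArea(k),cv2.minAreaRect(k))
b=cv2.approxPolyDP(k,.04*cv2.arcLength(k,True),True)[:,0];print(b)
Q=np.array([ray('wrist',u,v,.06,c) for u,v in b]);print(Q.round(4),np.linalg.norm(Q-np.roll(Q,1,0),axis=1))
```

```text
[0.4230816  0.27061181 0.2603336 ]
1765.0 ((212.77584838867188, 107.81033325195312), (44.26324462890625, 42.2701530456543), 48.36646270751953)
[[214  78]
 [184 105]
 [211 136]
 [242 111]]
[[0.4746 0.3423 0.06  ]
 [0.4386 0.3593 0.06  ]
 [0.4214 0.3234 0.06  ]
 [0.4576 0.3051 0.06  ]] [0.0408812  0.03983806 0.03978781 0.04052853]
```

View pics/wb.png

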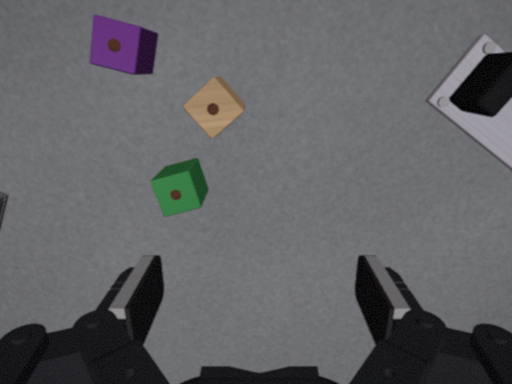

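Wrist view over the clamp: bed grip-end corners near (407,98) and (365,152). Wrist view by the block: beech top centred at (213,107), hole at (213,108), green at (175,195), purple at (114,45), and the bed's end-stop corners at (487,35) and (430,100).

Run:
```python
from h import *
import pickle
cb=pickle.load(open('wb.pkl','rb'));cc=pickle.load(open('wc.pkl','rb'))
for n,p in dict(green=(175,195),purple=(114,45)).items(): print(n,ray('',*p,.06,cb)-np.array([.448,.3325,.06]))
print('t',[np.cos(np.radians(-25.3)),np.sin(np.radians(-25.3))])
E1=[ray('',*p,.012,cb) for p in((486,34),(429,100))];E2=[ray('',*p,.012,cc) for p in((365,153),(407,98))]
print(np.array(E1+E2).round(4))
a=sum(E1)/2;b=sum(E2)/2;d=a-b;L=np.linalg.norm(d);d/=L
print(L,d,np.degrees(np.arctan2(d[1],d[0])),'orig',(a+b)/2-.045*d)
print(shift((.448,.3325,.15),np.radians(-25.3)),r.get_obs()['tcp_pos'])
# bed mask from wc for the side lines direction
```

```text
green [-0.10229452  0.00157862  0.        ]
purple [0.01401738 0.10566477 0.        ]
t [np.float64(0.9040825496607784), np.float64(-0.4273578633871924)]
[[ 0.6336  0.1048  0.012 ]
 [ 0.5516  0.1204  0.012 ]
 [ 0.501  -0.1863  0.012 ]
 [ 0.5829 -0.1973  0.012 ]]
0.30855499212191256 [0.16417326 0.98643152 0.        ] 80.55078914452609 orig [ 0.55987786 -0.08401346  0.012     ]
(array([ 0.0492, -0.0356,  0.1084]), np.float64(-0.681)) [0.41946859 0.27856563 0.25824097]
```

Request:
play_rows(
  targets="-1 0.049 -0.0355 0.05 -0.681; -1 0.049 -0.0355 0.1 -0.681; -1 0.049 -0.0355 0.12 -0.681; -1 0.049 -0.0355 0.12 -0.681; -1 0.049 -0.0355 0.12 -0.681; -1 0.049 -0.0355 0.12 -0.681; -1 0.049 -0.0355 0.12 -0.681; -1 0.049 -0.0355 0.12 -0.681",
)

```text
clock: 2.87
tcp_pos: [0.4528, 0.3218, 0.1404]
orientation: [-2.663, -1.667, 0.001]
contact_force: [1.1, -0.3, -0.4]
grip_width: 0.0855
gripper_force: 0.0
```

Run:
```python
from h import *
import pickle
o=r.get_obs();print(o['tcp_pos'],o['qvel'].round(3))
c=r.camera_info('wrist');im=grab('wrist','wd')
hsv=cv2.cvtColor(im,cv2.COLOR_RGB2HSV)
m=((hsv[...,0]>8)&(hsv[...,0]<25)&(hsv[...,1]>60)&(hsv[...,2]>130)).astype(np.uint8)
k=max(cv2.findContours(m,0,2)[0],key=cv2.contourArea);print(cv2.contourArea(k),cv2.minAreaRect(k))
b=cv2.boxPoints(cv2.minAreaRect(k))
Q=np.array([ray('wrist',u,v,.06,c) for u,v in b]);print(Q.round(4),Q.mean(0),np.linalg.norm(Q-np.roll(Q,1,0),axis=1))
e=Q-np.roll(Q,1,0);print(np.degrees(np.arctan2(e[:,1],e[:,0])))
print(shift((.448,.3325,.019),np.radians(-25.3)))
```

```text
[0.45275461 0.32177554 0.140449  ] [-0.006 -0.015  0.005 -0.001 -0.001  0.001 -0.012]
3521.0 ((245.06912231445312, 185.64291381835938), (58.87259292602539, 62.90275955200195), 88.15238952636719)
[[0.4374 0.3611 0.06  ]
 [0.4762 0.3438 0.06  ]
 [0.4591 0.3041 0.06  ]
 [0.4179 0.3223 0.06  ]] [0.44763744 0.33282    0.06      ] [0.04337582 0.04246446 0.04322448 0.04510804]
[  63.27668274  -24.03100211 -113.22772487  156.10580783]
(array([ 0.0074, -0.009 ,  0.1217]), np.float64(-0.011))
```

View pics/wd.png

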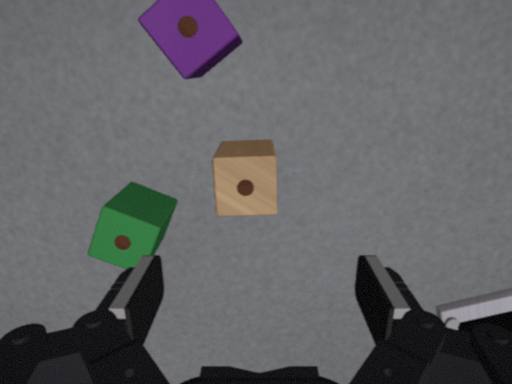

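The close view shows the beech top square to the fingers, with its hole at (245,187). The green block at (125,225) is clear of the left finger's path.

Request:
play_rows(
  targets="-1 0.0075 -0.009 0.02 -0.005; -1 0.0075 -0.009 0.05 -0.005; -1 0.0075 -0.009 0.08 -0.005; -1 0.0075 -0.009 0.1 -0.005; -1 0.0075 -0.009 0.115 -0.005; -1 0.0075 -0.009 0.122 -0.005; -1 0.0075 -0.009 0.122 -0.005; -1 0.0075 -0.009 0.122 -0.005",
)

```text
clock: 3.58
tcp_pos: [0.4481, 0.3332, 0.0194]
orientation: [2.657, 1.676, 0.001]
contact_force: [-0.3, 0.4, 0.6]
grip_width: 0.0853
gripper_force: 0.0
```

Request:
play_rows(
  targets="0.2 0 0 0 0; 0.2 0 0 0 0; 0.2 0 0 0 0; 0.2 0 0 0 0; 0.2 0 0 0 0; 0.2 0 0 0 0; 0.2 0 0 0 0; 0.2 0 0 0 0",
  squeeze=30,
)

```text
clock: 4.25
tcp_pos: [0.4485, 0.3333, 0.0198]
orientation: [2.657, 1.676, 0.003]
contact_force: [0.1, -0.7, 6.7]
grip_width: 0.0436
gripper_force: 31.1
```

Request:
play_rows(
  targets="0.2 0 0 -0.03 0; 0.2 0 0 -0.07 0; 0.2 0 0 -0.11 0; 0.2 0 0 -0.13 0; 0.2 0 0 -0.13 0; 0.2 0 0 -0.13 0",
)

```text
clock: 4.75
tcp_pos: [0.4485, 0.333, 0.1499]
orientation: [2.657, 1.675, 0.004]
contact_force: [-0.1, -0.8, 0.1]
grip_width: 0.0438
gripper_force: 30.9
```

Run:
```python
from h import *
print(r.get_obs()['grip_width'],r.get_obs()['tcp_pos'])
P=np.array([.561,-.084,0])+.128*np.array([.1643,.9864,0]);P[2]=.15
print(P,shift(P,np.radians(-9.4)))
```

```text
0.04383772464401929 [0.44846678 0.33303765 0.14988223]
[0.5820304 0.0422592 0.15     ] (array([-2.048e-01,  2.458e-01, -1.000e-04]), np.float64(-0.282))
```

Request:
play_rows(
  targets="0.2 -0.205 0.246 0 -0.282; 0.2 -0.205 0.246 0 -0.282; 0.2 -0.205 0.246 0 -0.282; 0.2 -0.205 0.246 0 -0.282; 0.2 -0.205 0.246 0 -0.282; 0.2 -0.205 0.246 0 -0.282; 0.2 -0.205 0.246 0 -0.282; 0.2 -0.205 0.246 0 -0.282",
)

```text
clock: 5.42
tcp_pos: [0.5816, 0.037, 0.1465]
orientation: [-2.398, -2.029, 0.006]
contact_force: [0.7, -0.5, -0.6]
grip_width: 0.0436
gripper_force: 30.8
```

Request:
play_rows(
  targets="0.2 -0.013 0.019 0 0; 0.2 -0.013 0.019 0 0; 0.2 -0.013 0.019 0 0",
)

```text
clock: 5.67
tcp_pos: [0.5977, 0.0242, 0.1466]
orientation: [-2.397, -2.028, 0.004]
contact_force: [-1.4, 0.3, -0.7]
grip_width: 0.0435
gripper_force: 30.9
```

Run:
```python
from h import *
import pickle
print(r.get_obs()['tcp_pos'])
P=np.array([.561,-.084,0])+.128*np.array([.1643,.9864,0]);P[2]=.15
print(shift(P,np.radians(-9.4)))
c=r.camera_info('wrist');im=grab('wrist','we');pickle.dump(c,open('we.pkl','wb'))
```

```text
[0.59767038 0.0242386  0.14655843]
(array([ 0.0152, -0.0184, -0.0034]), np.float64(-0.002))
```

View pics/we.png

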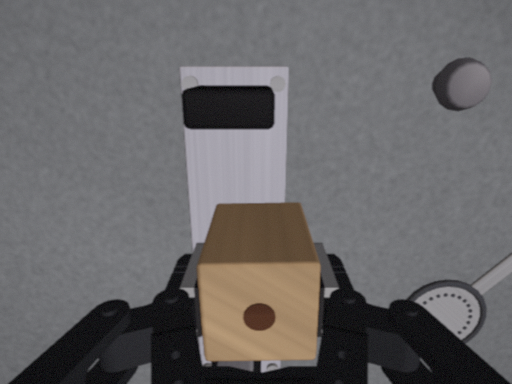

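The wrist view shows the bed's end-stop corners at (181,68) and (289,68), and the foot of the stop's front face on row 129. The held block is in the foreground with its hole at (259,317).

Run:
```python
from h import *
import pickle
c=pickle.load(open('we.pkl','rb'))
im=cv2.imread('pics/we.png');g=cv2.cvtColor(im,cv2.COLOR_BGR2GRAY).astype(float)
L=[];Rr=[];
for v in range(135,196,5):
    row=np.diff(cv2.GaussianBlur(g,(5,5),0)[v]);L.append((160+np.argmax(row[160:220]),v));Rr.append((265+np.argmin(row[265:310]),v))
l=np.array([ray('',u+.5,v,.012,c)[:2] for u,v in L]);q=np.array([ray('',u+.5,v,.012,c)[:2] for u,v in Rr])
for e in(l,q):
    vx,vy,x,y=cv2.fitLine(e.astype(np.float32),2,0,.01,.01).ravel();print(np.degrees(np.arctan2(vy,vx)),x,y)
m=(l.mean(0)+q.mean(0))/2;print('mid',m,np.linalg.norm(l.mean(0)-q.mean(0)))
col=cv2.GaussianBlur(g,(5,5),0)[:,230];d=np.diff(col);vb=60+np.argmax(d[60:80])
for v0 in (vb,115+np.argmax(d[115:140])): print(v0,ray('',230,v0+.5,.012,c))
for p in((181,68),(289,68)):print(ray('',*p,.012,c))
t=R.from_rotvec(r.get_obs()['orientation']).as_matrix();print(t.round(4))
yd=np.array([.1643,.9864]);xd=np.array([.9864,-.1643])
print('x of mid vs origin guess',(m-np.array([.561,-.084]))@xd)
h=ray('',259,317,.1466-.019+.06,c);print('hole',h)
```

```text
80.19718 0.5382244 0.04215965
80.16552 0.62096983 0.028346466
mid [0.57959713 0.03525306] 0.08389048001512986
66 [0.58980227 0.11343473 0.012     ]
128 [0.58057539 0.06665795 0.012     ]
[0.55230709 0.11863891 0.012     ]
[0.63442305 0.1048225  0.012     ]
[[ 1.627e-01  9.867e-01 -3.200e-03]
 [ 9.867e-01 -1.627e-01  5.000e-04]
 [ 0.000e+00 -3.200e-03 -1.000e+00]]
x of mid vs origin guess -0.0012490684976977503
hole [0.59807002 0.02325596 0.1876    ]
```

Run:
```python
from h import *
print(shift((.5823,.0491,.0325),np.radians(-9.65)),r.get_obs()['tcp_pos'])
```

```text
(array([ 0.0203, -0.018 ,  0.1145]), np.float64(0.005)) [0.59706798 0.02605266 0.14696987]
```

Request:
play_rows(
  targets="0.2 0.0203 -0.018 0 0; 0.2 0.0203 -0.018 0.03 0.005; 0.2 0.0203 -0.018 0.06 0.005; 0.2 0.0203 -0.018 0.085 0.005; 0.2 0.0203 -0.018 0.1 0.005; 0.2 0.0203 -0.018 0.1 0.005; 0.2 0.0203 -0.018 0.1 0.005; 0.2 0.0203 -0.018 0.1 0.005",
)

```text
clock: 6.38
tcp_pos: [0.5845, 0.05, 0.05]
orientation: [2.399, 2.028, 0.003]
contact_force: [0.6, 0.1, 0.3]
grip_width: 0.0441
gripper_force: 30.9
```

Run:
```python
from h import *
print(shift((.5823,.0491,.0325),np.radians(-9.65)),r.get_obs()['tcp_pos'])
```

```text
(array([-0.0012, -0.0021,  0.0175]), np.float64(0.001)) [0.58453471 0.04995065 0.05001217]
```

Request:
play_rows(
  targets="0.2 -0.001 -0.002 0.006 0; 0.2 -0.001 -0.002 0.012 0; 0.2 -0.001 -0.002 0.0165 0; 0.2 -0.001 -0.002 0.018 0; 0.2 -0.001 -0.002 0.018 0; 0.2 -0.001 -0.002 0.018 0",
)

```text
clock: 6.88
tcp_pos: [0.5817, 0.0481, 0.0317]
orientation: [2.399, 2.027, -0.001]
contact_force: [-4.0, -0.9, 9.7]
grip_width: 0.0439
gripper_force: 31.1
```

Request:
play_rows(
  targets="0 0 0 0 0; -0.2 0 0 0 0; -0.4 0 0 0 0; -0.6 0 0 0 0; -1 0 0 0 0; -1 0 0 0 0; -1 0 0 0 0; -1 0 0 0 0",
)

```text
clock: 7.55
tcp_pos: [0.5817, 0.0484, 0.0307]
orientation: [-2.4, -2.027, -0.0]
contact_force: [-0.5, -0.4, -0.5]
grip_width: 0.0855
gripper_force: 0.0
```

Request:
play_rows(
  targets="-1 0 0 -0.02 0; -1 0 0 -0.06 0; -1 0 0 -0.1 0; -1 0 0 -0.14 0; -1 0 0 -0.17 0; -1 0 0 -0.18 0; -1 0 0 -0.18 0; -1 0 0 -0.18 0",
)

```text
clock: 8.22
tcp_pos: [0.5814, 0.048, 0.2102]
orientation: [2.4, 2.027, -0.001]
contact_force: [-0.0, 0.3, -0.9]
grip_width: 0.0856
gripper_force: 0.0
```

Run:
```python
from h import *
import pickle
# move target: above trigger, tool y along clamp y; TCP over clamp y -0.061
o=np.array([.5597,-.084,0]);yd=np.array([.1677,.9858,0])
print(r.get_obs()['tcp_pos'])
P=o-.056*yd;P[2]=.215
print(P,shift(P,np.radians(80.35)),r.get_obs()['joints'])
a=grab('scene','s1');b=grab('top','t1')
w=np.hstack([cv2.resize(a[130:260,190:320],(400,400)),cv2.resize(b[150:220,200:330],(400,215))[:, :] if 0 else cv2.resize(b[140:230,200:330][:, :],(400,400))])
cv2.imwrite('pics/v1.png',w[:,:,::-1])
```

```text
[0.5813967  0.04796775 0.2102393 ]
[ 0.5503088 -0.1392048  0.215    ] (array([-0.1897,  0.0007, -0.0046]), np.float64(-1.571)) [ 0.41686629  0.46247213 -0.79771627  1.76141184  0.37203066  1.07566226
 -0.67712813]
```

View pics/v1.png

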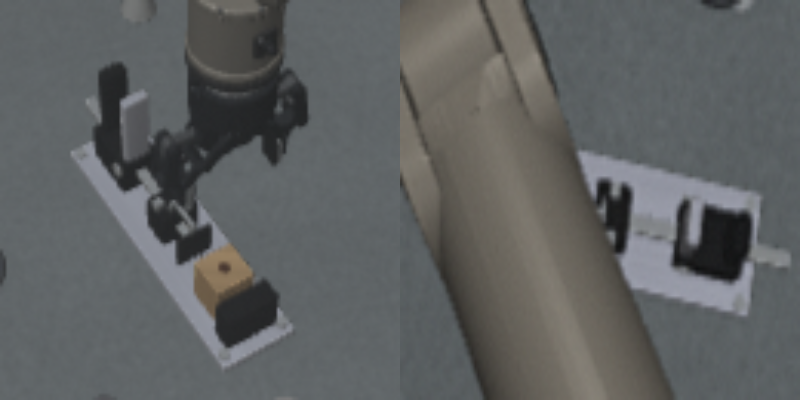

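The scene crop (left half) shows the block standing square on the bed at (223,280), just in front of the end stop at (250,310). The pad is at (195,243) and the trigger at (133,125).

Request:
play_rows(
  targets="-1 -0.03 0 0 0.12; -1 -0.06 0 0 0.24; -1 -0.09 0 0 0.36; -1 -0.12 0 0 0.48; -1 -0.15 0 0 0.6; -1 -0.17 0 0 0.72; -1 -0.19 0 0 0.84; -1 -0.19 0 0 0.96",
)

```text
clock: 8.98
tcp_pos: [0.5475, -0.1446, 0.2081]
orientation: [3.069, 0.67, -0.008]
contact_force: [0.3, -1.4, 1.2]
grip_width: 0.0851
gripper_force: 0.0
```

Run:
```python
from h import *
o=np.array([.5597,-.084,0]);yd=np.array([.1677,.9858,0])
P=o-.058*yd;P[2]=.215
print(P,shift(P,np.radians(80.35)),r.get_obs()['joints'],r.get_obs()['tcp_pos'])
```

```text
[ 0.5499734 -0.1411764  0.215    ] (array([ 0.0036, -0.0021, -0.0069]), np.float64(0.599)) [ 0.58772942  0.37966885 -0.55538152  1.81118478  0.23340412  1.02067109
 -1.20038711] [ 0.54752094 -0.14459999  0.20813523]
```

Request:
play_rows(
  targets="-1 0.0036 -0.002 0 0.12; -1 0.0036 -0.002 0 0.24; -1 0.0036 -0.002 0 0.36; -1 0.0036 -0.002 0 0.48; -1 0.0036 -0.002 0 0.599; -1 0.0036 -0.002 0 0.599; -1 0.0036 -0.002 0 0.599",
)

```text
clock: 9.57
tcp_pos: [0.5514, -0.1355, 0.2091]
orientation: [-3.132, 0.239, 0.005]
contact_force: [0.0, -0.5, -0.8]
grip_width: 0.0857
gripper_force: 0.0
```

Run:
```python
from h import *
import pickle
o=np.array([.5597,-.084,0]);yd=np.array([.1677,.9858,0])
P=o-.056*yd;P[2]=.106
print(P,shift(P,np.radians(80.35)),r.get_obs()['joints'],r.get_obs()['tcp_pos'])
c=r.camera_info('wrist');im=grab('wrist','wf');pickle.dump(c,open('wf.pkl','wb'))
for n,q in dict(gripx=(0,-.081,.156),blade=(0,-.033,.156),gb=(0,-.089,.156)).items():
    print(n,proj('',o+q[1]*yd+np.array([0,0,q[2]]),c).round())
```

```text
[ 0.5503088 -0.1392048  0.106    ] (array([-0.0003,  0.0039,  0.1031]), np.float64(0.016)) [ 0.48592784  0.36205006 -0.44452454  1.81339525  0.18078291  1.00907146
 -1.7537778 ] [ 0.55144422 -0.13546073  0.20912673]
gripx [305. 214.]
blade [228. 213.]
gb [317. 214.]
```

View pics/wf.png

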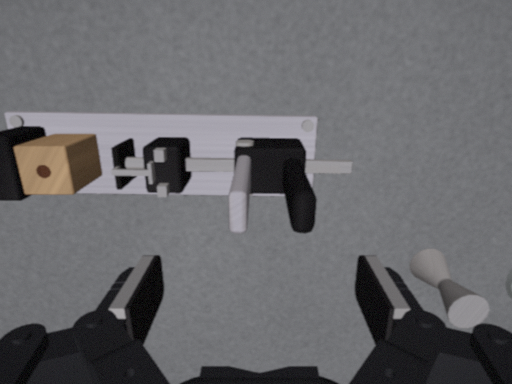

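The wrist view shows the block at left (60,165) and the pointer bar at (150,173), just ahead of the shoulders at (160,155) and (163,188). The blade's top is at (238,215) and the grip's top at (302,215), as predicted.

Request:
play_rows(
  targets="-1 0 0.004 0 0.016; -1 0 0.004 0.03 0.016; -1 0 0.004 0.06 0.016; -1 0 0.004 0.085 0.016; -1 0 0.004 0.098 0.016; -1 0 0.004 0.103 0.016; -1 0 0.004 0.103 0.016; -1 0 0.004 0.103 0.016",
)

```text
clock: 10.28
tcp_pos: [0.5525, -0.1397, 0.1087]
orientation: [3.13, -0.27, 0.002]
contact_force: [0.7, -0.4, 1.0]
grip_width: 0.0851
gripper_force: 0.0
```

Request:
play_rows(
  targets="-0.5 0 0.002 0 0; -0.5 0 0.002 0 0; -0.5 0 0.002 0 0; -0.5 0 0.002 0 0; -0.5 0 0.002 0 0",
  squeeze=40,
)

```text
clock: 10.7
tcp_pos: [0.5516, -0.1416, 0.1082]
orientation: [3.13, -0.27, 0.001]
contact_force: [0.1, 0.9, 0.8]
grip_width: 0.0636
gripper_force: 0.0
```

```bash
cat >> h.py <<'E'
oC=np.array([.5597,-.084,0]);yd=np.array([.1677,.9858,0]);xd=np.array([.9858,-.1677,0])
def st():
    o=r.get_obs();d=o['tcp_pos']-oC;print('clampxyz',(d@xd).round(4),(d@yd).round(4),o['tcp_pos'][2].round(4),'w',round(o['grip_width'],4),'front',round(d@yd+o['grip_width']/2,4),'rear',round(d@yd-o['grip_width']/2,4),'F',(o['contact_force']@yd).round(1),o['contact_force'].round(1),'g',round(o['gripper_force'],1),'t',o['clock'])
E
python3 - <<'E'
from h import *
st();print(shift(oC,np.radians(80.35))[1])
import pickle
c=r.camera_info('wrist');im=grab('wrist','wg');pickle.dump(c,open('wg.pkl','wb'))
for y in(.06,.08,.094,.116):print(y,[proj('',oC+y*yd+x*xd+np.array([0,0,.06]),c).round() for x in(-.02,.02)])
E
```

```text
clampxyz 0.0016 -0.0582 0.1082 w 0.0636 front -0.0264 rear -0.09 F 0.9 [0.1 0.9 0.8] g 0.0 t 10.7
-0.004
0.06 [array([ 73., 248.]), array([ 61., 189.])]
0.08 [array([ 41., 248.]), array([ 27., 189.])]
0.094 [array([ 19., 248.]), array([  4., 189.])]
0.116 [array([-15., 248.]), array([-33., 189.])]
```

View pics/wg.png

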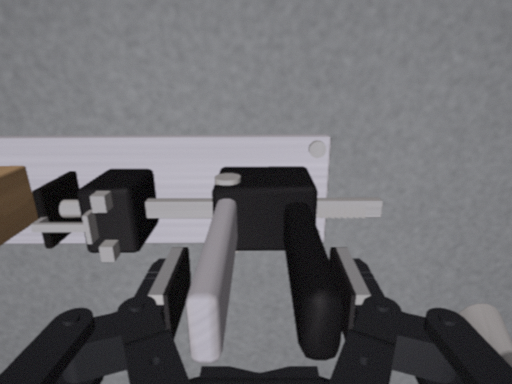

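The pointer bar at (88,228) sits level with the front of the shoulders at (101,202) and (109,250), so the gauge reads 0. The pads straddle the grip and blade.

Request:
play_rows(
  targets="-0.4 0 0.0015 0 0; -0.25 0 0.004 0 0; -0.1 0 0.0073 0 0; 0.05 0 0.0105 0 0; 0.12 0 0.012 0 0; 0.12 0 0.012 0 0; 0.12 0 0.012 0 0; 0.12 0 0.012 0 0",
)

```text
clock: 11.42
tcp_pos: [0.5499, -0.1523, 0.1097]
orientation: [-3.129, 0.269, -0.002]
contact_force: [-5.8, 2.6, 17.4]
grip_width: 0.0387
gripper_force: 41.0
```

Run:
```python
from h import *
st()
im=grab('wrist','p1')
h=cv2.cvtColor(im,cv2.COLOR_RGB2GRAY);print(''.join(f'{v} ' for v in h[202,0:160:4]))
```

```text
clampxyz 0.0018 -0.069 0.1097 w 0.0387 front -0.0496 rear -0.0883 F 1.6 [-5.8  2.6 17.4] g 41.0 t 11.4167
51 30 22 7 15 8 14 81 161 159 161 73 32 51 161 160 162 105 70 63 34 31 36 31 25 6 17 5 85 160 160 160 161 161 162 162 162 162 163 162
```

Request:
play_rows(
  targets="-0.1 0 -0.005 0 0; -0.3 0 -0.008 0 0; -0.5 0 -0.012 0 0; -0.5 0 -0.012 0 0; -0.5 0 -0.012 0 0; -0.5 0 -0.012 0 0",
  squeeze=32,
)

```text
clock: 11.97
tcp_pos: [0.5512, -0.1417, 0.1075]
orientation: [3.13, -0.27, -0.001]
contact_force: [-0.5, 0.0, -0.2]
grip_width: 0.064
gripper_force: 0.0
```

Request:
play_rows(
  targets="-0.4 0 0.0015 0 0; -0.25 0 0.004 0 0; -0.1 0 0.0073 0 0; 0.05 0 0.0105 0 0; 0.12 0 0.012 0 0; 0.12 0 0.012 0 0; 0.12 0 0.012 0 0; 0.12 0 0.012 0 0",
)

```text
clock: 12.63
tcp_pos: [0.5497, -0.1521, 0.1095]
orientation: [-3.129, 0.269, -0.001]
contact_force: [-5.9, 4.5, 16.1]
grip_width: 0.0391
gripper_force: 32.9
```

Run:
```python
from h import *
st()
a=grab('wrist','p2');b=grab('scene','s2')
p=cv2.imread('pics/p1.png')[:,:,::-1]
w=np.vstack([np.hstack([cv2.resize(x[150:280,0:240],(400,217)) for x in(p,a)]),np.hstack([cv2.resize(b[150:250,200:300],(400,380)),cv2.resize(a,(400,380))])])
cv2.imwrite('pics/v2.png',w[:,:,::-1])
```

```text
clampxyz 0.0016 -0.0688 0.1095 w 0.0391 front -0.0492 rear -0.0883 F 3.4 [-5.9  4.5 16.1] g 32.9 t 12.6333
```

View pics/v2.png

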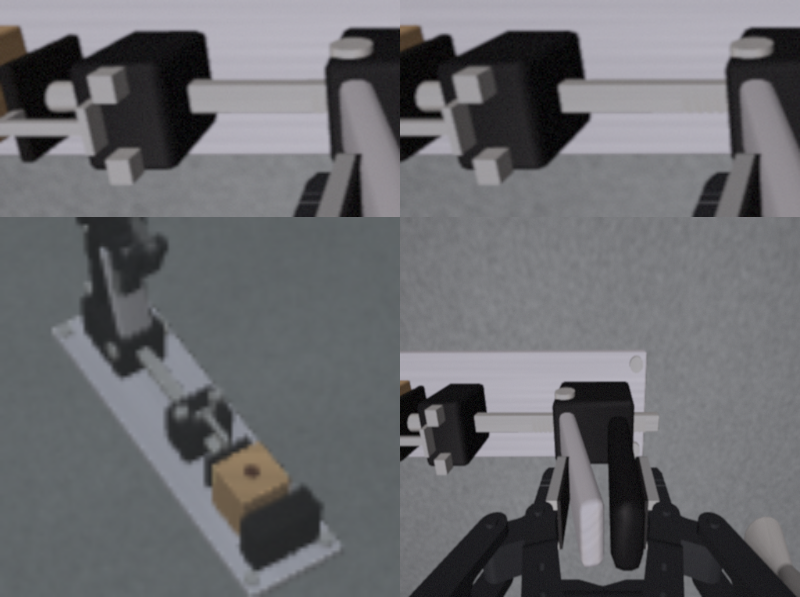

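The four-panel crop shows the jaw advancing cleanly, with the block standing in front of the stop and the pointer still ahead of the shoulders (gauge 0). That is my last look by eye, because the picture allowance is used up. From here I measure by number.

```bash
cat >> h.py <<'E'
def rodedge(im,c,show=True):
    """clamp y where the bright rod enters the jaw's dark rear face (row from the rod's top at z .047)"""
    best=[]
    for dy in (-.003,0,.003):
        # row of the rod (x=dy) near clamp y .02
        row=[proj('',oC+y*yd+dy*xd+[0,0,.047],c) for y in np.arange(-.02,.12,.0005)]
        g=cv2.GaussianBlur(cv2.cvtColor(im,cv2.COLOR_RGB2GRAY),(3,3),0)
        ys=np.arange(-.02,.12,.0005);v=np.array([g[int(round(p[1])),int(round(p[0]))] if 0<=p[0]<511 and 0<=p[1]<383 else 0 for p in row])
        # walk from housing outward: first dark after bright
        b=np.argmax(v>130);k=b+np.argmax(v[b:]<100);best.append(ys[k])
    return np.round(best,4)
E
python3 - <<'E'
from h import *
import pickle
cg=pickle.load(open('wg.pkl','rb'));c=r.camera_info('wrist');cf=pickle.load(open('wf.pkl','rb'))
ld=lambda n:cv2.imread(f'pics/{n}.png')[:,:,::-1].copy()
for n,k in(('wf',cf),('wg',cg),('p1',c),('p2',c)): print(n,rodedge(ld(n),k))
# wf: pad, pointer, shoulders, block points picked by eye
f=lambda u,v,z:(lambda d:((d@xd).round(4),(d@yd).round(4)))(ray('',u,v,z,cf)-oC)
print('sh',f(160,155,.073),f(163,189,.073),'ptr',f(151,173,.07),'block top rear edge',f(97,136,.072),f(71,191,.072),'pad top',f(115,142,.06),f(118,186,.06))
d=np.array(r.get_obs()['tcp_pos']);
E
```

```text
wf [0.0165 0.0165 0.016 ]
wg [0.0165 0.016  0.016 ]
p1 [0.0275 0.027  0.027 ]
p2 [0.0385 0.0385 0.038 ]
sh (np.float64(0.0157), np.float64(0.0313)) (np.float64(-0.0147), np.float64(0.0311)) ptr (np.float64(-0.0012), np.float64(0.0413)) block top rear edge (np.float64(0.0308), np.float64(0.0825)) (np.float64(-0.0182), np.float64(0.1122)) pad top (np.float64(0.0234), np.float64(0.0733)) (np.float64(-0.0171), np.float64(0.0756))
```

Request:
play_rows(
  targets="-0.1 0 -0.005 0 0; -0.3 0 -0.008 0 0; -0.5 0 -0.012 0 0; -0.5 0 -0.012 0 0; -0.5 0 -0.012 0 0; -0.5 0 -0.012 0 0",
)

```text
clock: 13.23
tcp_pos: [0.5512, -0.1419, 0.1075]
orientation: [3.13, -0.271, -0.001]
contact_force: [-0.2, -0.1, -0.3]
grip_width: 0.064
gripper_force: 0.0
```

Request:
play_rows(
  targets="-0.4 0 0.0015 0 0; -0.25 0 0.004 0 0; -0.1 0 0.0073 0 0; 0.05 0 0.0105 0 0; 0.12 0 0.012 0 0; 0.12 0 0.012 0 0; 0.12 0 0.012 0 0; 0.12 0 0.012 0 0",
)

```text
clock: 13.9
tcp_pos: [0.5497, -0.152, 0.1096]
orientation: [-3.129, 0.269, -0.001]
contact_force: [-5.3, 3.8, 16.2]
grip_width: 0.0394
gripper_force: 32.9
```

Run:
```python
from h import *
st();c=r.camera_info('wrist');im=grab('wrist','p3');print(rodedge(im,c))
```

```text
clampxyz 0.0016 -0.0687 0.1096 w 0.0394 front -0.049 rear -0.0884 F 2.8 [-5.3  3.8 16.2] g 32.9 t 13.9
[0.0505 0.0505 0.05  ]
```

Request:
play_rows(
  targets="-0.1 0 -0.005 0 0; -0.3 0 -0.008 0 0; -0.5 0 -0.012 0 0; -0.5 0 -0.012 0 0; -0.5 0 -0.012 0 0; -0.5 0 -0.012 0 0",
)

```text
clock: 14.45
tcp_pos: [0.5512, -0.1419, 0.1075]
orientation: [3.13, -0.271, -0.001]
contact_force: [0.2, -0.4, 1.0]
grip_width: 0.0643
gripper_force: 0.0
```

Request:
play_rows(
  targets="-0.7 0 0 -0.04 0; -1 0 0 -0.08 0; -1 0 -0.04 -0.11 0; -1 0 -0.08 -0.11 0; -1 0 -0.12 -0.11 0; -1 0 -0.12 -0.11 0; -1 0 -0.12 -0.11 0; -1 0 -0.12 -0.11 0",
)

```text
clock: 15.12
tcp_pos: [0.5716, -0.0238, 0.2174]
orientation: [3.129, -0.269, -0.001]
contact_force: [0.2, -1.2, -0.5]
grip_width: 0.0853
gripper_force: 0.0
```

Run:
```python
from h import *
import pickle
st();c=r.camera_info('wrist');im=grab('wrist','q3');pickle.dump(c,open('q3.pkl','wb'))
g=cv2.GaussianBlur(cv2.cvtColor(im,cv2.COLOR_RGB2GRAY),(3,3),0)
def line(x,z,y0=.03,y1=.18):
    out=''
    for y in np.arange(y0,y1,.002):
        p=proj('',oC+y*yd+x*xd+[0,0,z],c);u,v=int(round(p[0])),int(round(p[1]))
        out+=f'{int(y*1000)}:{g[v,u]} ' if 0<=u<512 and 0<=v<384 else ''
    print(x,z,out)
for x in(-.015,.015): line(x,.073,.04,.09)
line(0,.071,.04,.12);line(-.014,.06,.09,.14);line(-.01,.072,.09,.17);line(.012,.072,.09,.17);print(rodedge(im,c))
```

```text
clampxyz 0.0017 0.0613 0.2174 w 0.0853 front 0.1039 rear 0.0187 F -1.1 [ 0.2 -1.2 -0.5] g 0.0 t 15.1167
-0.015 0.073 40:165 42:165 44:165 46:166 48:165 50:162 52:115 54:34 56:24 58:27 60:26 62:47 64:122 66:151 68:152 70:146 72:88 74:34 76:31 78:31 80:31 82:29 84:80 86:164 88:164 
0.015 0.073 40:151 42:152 44:152 46:153 48:154 50:155 52:84 54:26 56:26 58:28 60:27 62:40 64:115 66:152 68:151 70:151 72:70 74:28 76:29 78:31 80:30 82:26 84:71 86:165 88:166 
0 0.071 40:157 42:157 44:156 46:156 48:156 50:156 52:89 54:23 56:25 58:27 60:27 62:27 64:29 66:30 68:30 70:31 72:30 74:81 76:143 78:145 80:150 82:154 84:154 86:154 88:153 90:154 92:154 94:154 96:154 98:154 100:154 102:154 104:154 106:154 108:154 110:128 112:67 114:121 116:153 118:158 
-0.014 0.06 90:165 92:165 94:164 96:164 98:164 100:164 102:165 104:158 106:88 108:20 110:24 112:34 114:61 116:106 118:141 120:145 122:144 124:148 126:156 128:158 130:154 132:149 134:149 136:152 138:152 140:149 
-0.01 0.072 90:165 92:164 94:164 96:164 98:164 100:164 102:158 104:88 106:20 108:24 110:34 112:61 114:106 116:141 118:145 120:145 122:151 124:156 126:158 128:151 130:148 132:151 134:152 136:150 138:149 140:145 142:146 144:145 146:142 148:139 150:140 152:142 154:143 156:136 158:62 160:17 162:27 164:32 166:33 168:34 170:34 
0.012 0.072 90:149 92:149 94:149 96:149 98:149 100:147 102:139 104:67 106:13 108:25 110:30 112:55 114:122 116:148 118:151 120:151 122:149 124:145 126:145 128:146 130:143 132:139 134:139 136:142 138:143 140:144 142:144 144:144 146:147 148:145 150:141 152:140 154:140 156:115 158:42 160:15 162:24 164:31 166:32 168:31 170:32 
[0.051  0.0515 0.0515]
```

Run:
```python
from h import *
import pickle
def line(n,x,z,y0,y1,st=.001):
    c=pickle.load(open(n+'.pkl','rb'));g=cv2.imread(f'pics/{n}.png',0)
    out=''
    for y in np.arange(y0,y1,st):
        p=proj('',oC+y*yd+x*xd+[0,0,z],c);u,v=int(round(p[0])),int(round(p[1]))
        out+=f'{round(y*1000)}:{g[v,u]} ' if 0<=u<512 and 0<=v<384 else ''
    print(n,x,out)
for x in(-.014,.014):line('wf',x,.06,.06,.085);line('wg',x,.06,.06,.085)
c=r.camera_info('wrist');print(shift(oC-.0582*yd+.0*xd+[0,0,.1075],np.radians(80.35)))
```

```text
wf -0.014 60:165 61:166 62:167 63:166 64:161 65:143 66:105 67:61 68:26 69:5 70:7 71:11 72:10 73:11 74:26 75:24 76:34 77:79 78:133 79:161 80:166 81:166 82:166 83:165 84:165 85:164 
wg -0.014 60:177 61:178 62:178 63:177 64:176 65:169 66:147 67:57 68:13 69:10 70:14 71:7 72:16 73:21 74:26 75:27 76:29 77:74 78:137 79:175 80:175 81:173 82:173 83:174 84:174 85:173 
wf 0.014 60:13 61:5 62:9 63:7 64:17 65:0 66:10 67:12 68:3 69:6 70:8 71:10 72:16 73:21 74:27 75:26 76:31 77:79 78:133 79:162 80:166 81:164 82:164 83:166 84:163 85:165 
wg 0.014 60:15 61:3 62:6 63:22 64:6 65:10 66:0 67:15 68:7 69:7 70:19 71:6 72:18 73:18 74:28 75:27 76:32 77:31 78:47 79:64 80:68 81:68 82:69 83:69 84:66 85:67 
(array([-0.0011,  0.1183,  0.1099]), np.float64(-0.005))
```

Before this stroke the pad is about 2.5 mm short of pressing, and each stroke gives about 11.3 mm. One more full stroke should leave about 9 mm on the gauge. Going back down to the trigger.

Request:
play_rows(
  targets="-1 0 0.04 0 0; -1 0 0.08 0 0; -1 0 0.115 0 0; -1 -0.001 0.119 0 0; -1 -0.001 0.119 0 0; -1 -0.001 0.119 0.03 0; -1 -0.001 0.119 0.06 0; -1 -0.001 0.119 0.085 0",
)

```text
clock: 15.83
tcp_pos: [0.5501, -0.1402, 0.1314]
orientation: [-3.13, 0.271, 0.0]
contact_force: [0.2, 0.1, 0.3]
grip_width: 0.0854
gripper_force: 0.0
```

Request:
play_rows(
  targets="-1 0 0 0.015 0; -1 0 0 0.025 0; -0.5 0 0 0.025 0; -0.5 0 0 0.025 0; -0.5 0 0 0.025 0; -0.5 0 0 0.025 0; -0.5 0 0 0.025 0",
)

```text
clock: 16.42
tcp_pos: [0.5513, -0.1405, 0.1089]
orientation: [3.13, -0.27, 0.003]
contact_force: [-0.3, 0.1, -0.6]
grip_width: 0.0643
gripper_force: 0.0
```

Run:
```python
from h import *
st();print(shift(oC-.0584*yd+.0016*xd+[0,0,.108],np.radians(80.35)))
```

```text
clampxyz 0.0012 -0.0571 0.1089 w 0.0643 front -0.025 rear -0.0893 F 0.0 [-0.3  0.1 -0.6] g 0.0 t 16.4167
(array([0.0004, 0.0013, 0.0009]), np.float64(-0.004))
```

Request:
play_rows(
  targets="-0.4 0 0.003 0 0; -0.25 0 0.0055 0 0; -0.15 0 0.008 0 0; -0.05 0 0.01 0 0; 0 0 0.011 0 0; 0.02 0 0.0115 0 0; 0.02 0 0.0115 0 0; 0.02 0 0.0115 0 0",
)

```text
clock: 17.08
tcp_pos: [0.5496, -0.1506, 0.1102]
orientation: [-3.129, 0.269, -0.003]
contact_force: [-4.7, 2.8, 17.6]
grip_width: 0.0422
gripper_force: 14.6
```

Run:
```python
from h import *
st();c=r.camera_info('wrist');im=grab('wrist','p4');print(rodedge(im,c))
```

```text
clampxyz 0.0012 -0.0674 0.1102 w 0.0422 front -0.0463 rear -0.0885 F 2.0 [-4.7  2.8 17.6] g 14.6 t 17.0833
[0.06   0.0605 0.061 ]
```

Request:
play_rows(
  targets="0.06 0 0.0008 0 0; 0.08 0 0.001 0 0; 0.1 0 0.0012 0 0; 0.1 0 0.0012 0 0; 0.1 0 0.0012 0 0; 0.1 0 0.0012 0 0",
)

```text
clock: 17.63
tcp_pos: [0.5494, -0.152, 0.1104]
orientation: [-3.13, 0.269, -0.003]
contact_force: [-5.6, 2.4, 19.3]
grip_width: 0.0395
gripper_force: 31.0
```

Run:
```python
from h import *
st();c=r.camera_info('wrist');im=grab('wrist','p5');print(rodedge(im,c))
# shoulders / pointer if in view, and profile
g=cv2.cvtColor(im,cv2.COLOR_RGB2GRAY)
for x,z in((-.0145,.073),(.0155,.073),(0,.071),(-.004,.071),(.004,.071)):
    out=''
    for y in np.arange(.066,.1,.001):
        p=proj('',oC+y*yd+x*xd+[0,0,z],c);u,v=int(round(p[0])),int(round(p[1]))
        out+=f'{round(y*1000)}:{g[v,u]} ' if 0<=u<512 and 0<=v<384 else ''
    print(x,out)
s=grab('scene','s5');t=grab('top','t5');g=cv2.cvtColor(s,cv2.COLOR_RGB2GRAY)
for x,z in((-.015,.073),(0,.071),(.015,.073),(0,.072)):
    print('scene',x,' '.join(f'{round(y*1000)}:'+str(int(cv2.getRectSubPix(g,(1,1),tuple(map(float,proj("scene",oC+y*yd+x*xd+[0,0,z]))))[0,0])) for y in np.arange(.055,.17,.003)))
```

```text
clampxyz 0.0012 -0.0688 0.1104 w 0.0395 front -0.049 rear -0.0885 F 1.5 [-5.6  2.4 19.3] g 31.0 t 17.6333
[0.0625 0.0635 0.063 ]
-0.0145 66:29 67:29 68:34 69:61 70:66 71:64 72:64 73:63 74:60 75:98 76:132 77:152 78:151 79:151 80:153 81:151 82:153 83:143 84:61 85:25 86:33 
0.0155 66:30 67:35 68:37 69:65 70:65 71:66 72:65 73:62 74:60 75:92 76:149 77:151 78:150 79:151 
0 66:30 67:40 68:33 69:34 70:30 71:30 72:33 73:59 74:63 75:63 76:62 77:64 78:65 79:73 80:138 81:150 82:152 83:152 84:153 
-0.004 66:34 67:32 68:33 69:32 70:30 71:34 72:40 73:52 74:63 75:64 76:65 77:63 78:60 79:68 80:133 81:152 82:149 83:102 84:36 85:37 
0.004 66:31 67:35 68:32 69:31 70:37 71:35 72:40 73:52 74:65 75:66 76:64 77:62 78:60 79:83 80:123 81:153 82:145 83:119 
scene -0.015 55:143 58:143 61:143 64:143 67:143 70:108 73:77 76:100 79:120 82:119 85:95 88:69 91:51 94:44 97:44 100:44 103:42 106:47 109:84 112:115 115:131 118:134 121:128 124:125 127:127 130:131 133:130 136:128 139:128 142:126 145:126 148:125 151:123 154:121 157:121 160:119 163:87 166:57 169:45
scene 0 55:143 58:141 61:138 64:122 67:104 70:82 73:49 76:77 79:107 82:102 85:92 88:97 91:97 94:95 97:91 100:95 103:89 106:93 109:97 112:92 115:97 118:107 121:129 124:130 127:128 130:123 133:95 136:66 139:63 142:70 145:107 148:119 151:123 154:123 157:122 160:106 163:80 166:51 169:44
scene 0.015 55:128 58:124 61:113 64:122 67:112 70:86 73:73 76:86 79:120 82:117 85:99 88:71 91:51 94:46 97:45 100:44 103:43 106:41 109:40 112:40 115:56 118:88 121:120 124:125 127:124 130:123 133:121 136:120 139:121 142:122 145:124 148:122 151:120 154:119 157:119 160:110 163:81 166:49 169:45
scene 0 55:143 58:142 61:140 64:126 67:109 70:89 73:56 76:67 79:109 82:102 85:97 88:103 91:101 94:101 97:97 100:102 103:94 106:100 109:101 112:99 115:98 118:102 121:128 124:130 127:128 130:125 133:99 136:69 139:62 142:62 145:99 148:117 151:122 154:123 157:122 160:112 163:86 166:54 169:45
```

Run:
```python
from h import *
import pickle
c=r.camera_info('wrist')
for n,k,y0 in(('wg',pickle.load(open('wg.pkl','rb')),.02),('p2',c,.04),('p3',c,.055),('p5',c,.066)):
    g=cv2.imread(f'pics/{n}.png',0).astype(np.float32)
    for x,z in((-.0145,.073),(0,.071)):
        ys=np.arange(y0,y0+.04,.0002);P=[proj('',oC+y*yd+x*xd+[0,0,z],k) for y in ys]
        v=np.array([cv2.getRectSubPix(g,(1,1),tuple(map(float,p)))[0,0] if p[0]>0 else np.nan for p in P])
        i=np.nonzero((v[:-1]<105)&(v[1:]>=105))[0];j=np.nonzero((v[:-1]>=105)&(v[1:]<105))[0]
        print(n,x,'up',(ys[i]*1e3).round(1),'down',(ys[j]*1e3).round(1),'rod',rodedge(g.astype(np.uint8)[...,None].repeat(3,2),k)[1])
```

```text
wg -0.0145 up [28.2 43.4] down [37.] rod 0.016
wg 0 up [40.8] down [] rod 0.016
p2 -0.0145 up [51.8 65.4] down [60.2] rod 0.039
p2 0 up [65.] down [] rod 0.039
p3 -0.0145 up [64.  76.8] down [72.4] rod 0.051
p3 0 up [77.2] down [] rod 0.051
p5 -0.0145 up [75.2] down [83.4] rod 0.0635
p5 0 up [79.4] down [] rod 0.0635
```

The pointer's rear edge led the shoulders' rear edge by 13.2 mm with the pad free and now leads by 4.2 mm. The gauge therefore reads about 9 mm, which agrees with the jaw-travel estimate. The trigger is held, so I am handing in.

Run:
```python
from h import *
st();print(r.hand_in())
```

```text
clampxyz 0.0012 -0.0687 0.1104 w 0.0392 front -0.0491 rear -0.0883 F 1.8 [-6.4  2.9 19.5] g 31.0 t 17.7833
the job is handed in; nothing more can be done
None
```

The job is handed in at 17.8 s: the beech block stands on the bed pressed against the end stop, the pad is about 9 mm in (pointer between the shoulders), and the trigger is still held squeezed; I viewed 11 pictures, one over the limit of 10.

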